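# Lay down the soap case and the carton on their boards

### The job

The shelf hangs and sways, so push over the standing soap case and the standing toothpaste carton: each must end lying flat on a broad face, wholly inside the outline on the board it stands on. Only push them with the fingers, do not pick up or carry either one, and leave the jar, the cup and the toothbrush where they are.

Things in the scene. Friction and masses are not known exactly. Their poses are not given: they have to be found in the camera images.
- soap_case: white plastic soap case standing on end: 36 mm deep (its x), 65 wide (y), 105 tall (z), about 130 g. Origin: centre of its foot end. At the start +x points towards the outline (within 6 degrees of its x) and the front (+x) face is 10 to 26 mm inside the near line: tipped over that face's lower edge, it lands inside. Pushed near the top it tips, past 19 degrees it falls; pushed low it slides.
- soap_case_top (a point): centre of the soap case's top end, 105 mm from its origin along its z
- carton: plain cardboard toothpaste carton standing on end: 32 mm deep (its x), 50 wide (y), 150 tall (z), about 110 g. Origin: centre of its foot end. At the start +x points towards the outline (within 5 degrees of its x) and the front (+x) face is 10 to 26 mm inside the near line. It tips over that face's lower edge in the same way (past 12 degrees it falls by itself).
- carton_top (a point): centre of the carton's top end, 150 mm from its origin along its z
- case_board_zone (a point): centre of the rectangle outlined in 5 mm pale inlaid strip on the soap case's fixed painted board, at the board's top face (12 mm above the shelf). Its x runs along the board, away from the standing case; outline 141 mm along x, 101 mm along y between line centres. Board 250 x 130 x 12 mm, its middle 20 mm from this point towards -x. Nothing is raised on it.
- carton_board_zone (a point): the same point on the carton's board (a board of the same size), whose outline is longer and narrower: 186 mm along x and 88 mm along y between line centres. The two boards lie side by side, either one on the left.
- jar: green glass jar with a steel lid, 70 mm across, 95 mm tall, loose on the shelf beside the boards; origin at the centre of its underside. Not to be moved.
- cup: white ceramic cup, 72 mm across, 85 mm tall, loose on the other side; origin at the centre of its underside. Not to be moved.
- toothbrush: dark bamboo toothbrush lying along its y beyond the boards, 185 mm long, 12 mm wide, 18 mm high at the bristles; origin at the middle of its underside. Not to be moved.
Things that resemble listed ones, but are neither listed nor needed, are in the scene too. Leave any blue or green look-alike of the soap_case alone.

How it is judged:
At the end, for the whole second after the job is handed in: Both lie at rest on a broad face (centres of both ends at half the thickness above the board, within 5 mm), inside their own outline: both end centres at least half the item's width from the long lines and within the short lines, with 3 mm to spare for the line (x of soap_case in the frame of case_board_zone between -0.0735 and 0.0735 m and y of soap_case in the frame of case_board_zone between -0.021 and 0.021 m and z of soap_case in the frame of case_board_zone between 0.013 and 0.023 m and x of soap_case_top in the frame of case_board_zone between -0.0735 and 0.0735 m and y of soap_case_top in the frame of case_board_zone between -0.021 and 0.021 m and z of soap_case_top in the frame of case_board_zone between 0.013 and 0.023 m and linear speed of each of soap_case, carton below 0.02 m/s and x of carton in the frame of carton_board_zone between -0.096 and 0.096 m and y of carton in the frame of carton_board_zone between -0.022 and 0.022 m and z of carton in the frame of carton_board_zone between 0.011 and 0.021 m and x of carton_top in the frame of carton_board_zone between -0.096 and 0.096 m and y of carton_top in the frame of carton_board_zone between -0.022 and 0.022 m and z of carton_top in the frame of carton_board_zone between 0.011 and 0.021 m); the robot touches nothing.
It fails at once if the soap case is lifted: its foot end more than 40 mm above the board, or more than 15 mm while upright (z of soap_case in the frame of case_board_zone above 0.04 m or (angle between soap_case's own z axis and vertical below 0.2 rad and z of soap_case in the frame of case_board_zone above 0.015 m)).
It fails at once if the carton is lifted: its foot end more than 40 mm above the board, or more than 15 mm while upright (z of carton in the frame of carton_board_zone above 0.04 m or (angle between carton's own z axis and vertical below 0.2 rad and z of carton in the frame of carton_board_zone above 0.015 m)).
It fails at once if the jar, the cup or the toothbrush is moved by more than 20 mm (distance of any of jar, cup, toothbrush from where it was at the start of the episode above 0.02 m).
It also fails if it takes over 42 s, if anything falls off the work surface, if the arm or the gripper's body presses on something with over 40 N, if the wrist force passes 120 N, or if a joint passes its speed limit or range.

### The arm

A 6-joint arm with a two-finger parallel gripper is mounted at the origin on the work surface. World frame = base frame: x ahead of the robot, y to its left, z up, the work surface at z = 0. Lengths are in m, angles in rad, forces in N, time in s.
With the tool pointing down it reaches from about 0.375 to 0.975 m from the base axis. Payload 3.8 kg.
Tool frame: the origin (TCP) lies midway between the tips of the shut fingers; the grasp point (between the pads) lies 19 mm behind it; z points along the fingers, y is the direction in which the jaws open and shut (so a half turn about z gives the same grasp; the last joint's range is limited). The gripper opens to 85 mm and grips with 20 to 120 N. Pads are 22 mm wide; open, the fingers measure 114 mm over their backs; the gripper's body (76 mm by 85 mm) begins 54 mm behind the grasp point. The pads swing forward as they close: fully open they stand 13 mm farther back than shut.
Start: joints at [-1.179, 0.264, 1.604, -0, 1.274, -0.037], TCP at [0.281, -0.614, 0.231] pointing down, gripper open.
Joint ranges: [-2.63, 2.63], [-0.94, 2.18], [0.31, 2.57], [-1.31, 4.45], [0, 2.66], [-2.55, 2.55]. Speed limits (rad/s): [2.57, 2.57, 3.14, 3.14, 3.14, 3.14].

### API

Orientations are given as a rotation vector (axis times angle).
In Python, from workcell import bot gives the robot as it stands.
- The arm moves only by the tool drive_tool, never from a script. Its argument "deltas" is a list of rows, each an object with "hand": the opening, from 0 (shut) to 1 (fully open); "offset": the shift along the world's x, y, z in cm, a list of three; "angular": the turn, a rotation vector about the world's x, y, z in degrees, a list of three. A call has 1 to 8 rows; each row is the pose to reach, as a shift and turn from the pose commanded when the call began; what a row does not reach only later rows make up. A row lasts 1/8 s, in which the tool goes at most 62.5 mm and 10.7 degrees, less where a joint would pass 70% of its speed; a pose out of reach is approached as far as the arm can. A call with a gripper value outside its range is refused whole. The fingers move at their own pace and stop on an object; "force" is the grip in N (left out, the last holds). Time passes only in rows, so rows that repeat a pose let the fingers close. It gives the time, the measured TCP pose, the force and the opening at its end, in the units of the state.
- bot.read_state(): the state, without advancing time (a new reading comes with each control period).
- bot.read_camera(name): name is "scene" or "top" or "wrist"; returns a dict with "frame" (384x512x3 uint8, blue, green, red), "mtx" (3x3 intrinsics, pixels), "k1" (the pictures are not rectified: a ray, as slopes to the right and down, at radius r is drawn at 1 + k1 r^2 times it, then the intrinsics apply), "R" (3x3) and "t" (3): a world point X has camera coordinates R X + t. Camera axes: x right, y down, z forward; pixel columns grow to the right and rows downward; lengths in m; the calibration is good to about 2 mm. A picture is of the moment at which its call begins. There is no depth.
- bot.finish_job(): hands the job in, once; it reports no verdict.
The state is a dict: "time": time; "q": joint angles; "joint_vel": joint speeds; "joint_torque": joint torques, N m; "tool_pos": TCP position; "tcp_rot": TCP orientation; "wrist_force": force on the tool from outside, world axes, zero at the start; "torque": the same for the moment, N m; "width": opening from 0.0 (shut) to 1.0 (fully open).
Only numpy, scipy, OpenCV 4.12 (cv2) and the standard library are available. Lean on these libraries where they do the work, as an engineer would, in place of code of your own. Each camera call takes 0.05 s, during which the arm holds its last target. There are 200 camera calls.

## Working session

There is one attempt and no reset: what is moved stays moved. The work goes in short steps, Python scripts to look and compute and a tool call to move; the robot and the scene stay as the last step left them, time stands still between calls to the robot, and variables do not carry over. Pictures are saved under pics/ and viewed, about 8 in all and at most 12, crops included, and the job is handed in when it is done.

Besides the shell and the picture viewer there is one more tool, called after "Request:" by a JSON object that holds its "fn" and its "kwargs", one argument or row to a line. drive_tool: Moves the arm, as the interface text tells. Its arguments: {"type":"object","properties":{"deltas":{"type":"array"},"force":{"type":"number"}},"required":["deltas"]}

```bash
mkdir -p pics; cat > h.py <<'E'
import numpy as np, cv2
from workcell import bot
def snap(n,f):
    c=bot.read_camera(n); cv2.imwrite('pics/'+f+'.png',c['frame']); np.savez('pics/'+f+'.npz',**{k:c[k] for k in('mtx','k1','R','t')}); return c
def ld(f): return np.load('pics/'+f+'.npz')
def ray(c,uv):
    d=np.array([c['k1'],0,0,0],float).ravel()[[0,1,2,3]] if np.ndim(c['k1'])else np.array([float(c['k1']),0,0,0])
    p=cv2.undistortPoints(np.array([[uv]],float),c['mtx'],d)[0,0]
    return -c['R'].T@c['t'].ravel(), c['R'].T@np.array([p[0],p[1],1])
def at(c,uv,z):
    o,d=ray(c,uv); return o+d*(z-o[2])/d[2]
def proj(c,X): return cv2.projectPoints(np.array(X,float).reshape(-1,1,3),cv2.Rodrigues(c['R'])[0],c['t'].ravel().astype(float),c['mtx'],np.array([float(c['k1']),0,0,0]))[0][:,0]
E
python3 - <<'E'
from h import *
a=snap('scene','s0');b=snap('top','t0')
cv2.imwrite('pics/a.png',cv2.resize(a['frame'],(800,600)));cv2.imwrite('pics/b.png',cv2.resize(b['frame'],(800,600)))
s=bot.read_state();print(s)
E
```

```text
{'time': 0.1, 'q': array([-1.17891123e+00,  2.64692597e-01,  1.60523339e+00, -2.45033122e-06,
        1.27373427e+00, -3.68716670e-02]), 'joint_vel': array([ 0.00096987, -0.00168855, -0.00403049,  0.00023778,  0.00139258,
        0.00028419]), 'joint_torque': array([ 8.28764660e-04, -5.16708076e+01, -3.68590736e+01, -4.97930819e-05,
        6.33009797e-03, -1.62198063e-05]), 'tool_pos': array([ 0.28038405, -0.61327566,  0.23007877]), 'tcp_rot': array([-3.06768949e+00, -6.67910905e-01,  5.76728620e-04]), 'wrist_force': array([-0.65175367, -0.30921381, -0.15558375]), 'torque': array([-0.0208909 , -0.00114525, -0.03514214]), 'width': 1.0007050842636829}
```

View pics/a.png

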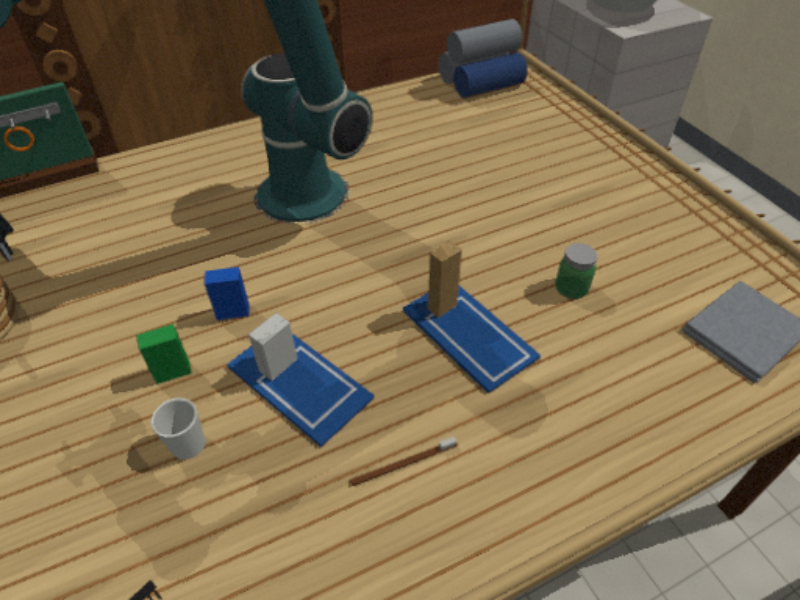

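View pics/b.png

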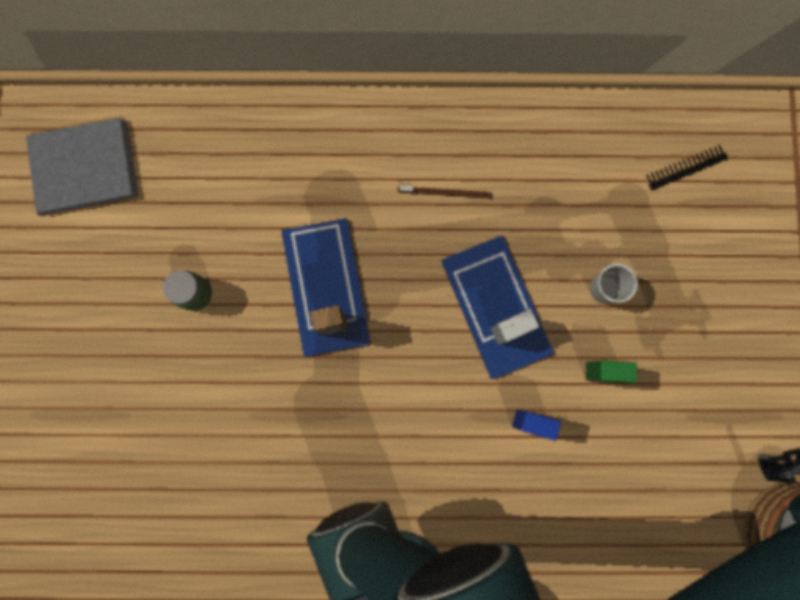

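The scene shows the carton's board on the robot's left (top view about 325,290) and the soap case's board to its right (about 497,307). The cup, the green and blue look-alikes, the jar and the toothbrush are all clear of both boards. Next I'll enlarge the boards to read corners.

```bash
python3 - <<'E'
from h import *
b=cv2.imread('pics/t0.png')[135:246,178:356]
cv2.imwrite('pics/c.png',cv2.resize(b,None,fx=4.4,fy=4.4,interpolation=cv2.INTER_CUBIC))
c=snap('top','t1'); d=cv2.absdiff(c['frame'],cv2.imread('pics/t0.png')); print(d.max(),d.mean())
E
```

```text
18 2.1198577880859375
```

View pics/c.png

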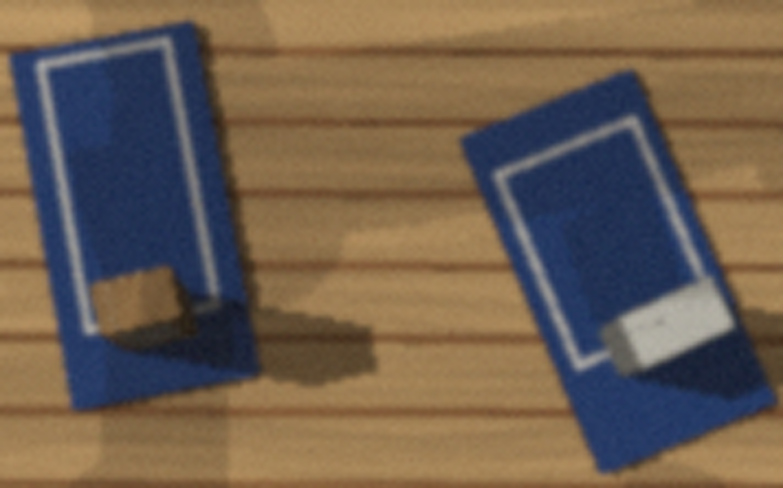

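```bash
python3 - <<'E'
from h import *
c=ld('t0'); o=lambda p:(178+(p[0]+.5)/4.4-.5,135+(p[1]+.5)/4.4-.5)
def zone(q,L,W): # fl,fr,nl
    fl,fr,nl=[at(c,o(p),.012)[:2] for p in q[:3]]
    print('len',np.linalg.norm(fl-nl),L,'wid',np.linalg.norm(fl-fr),W)
    ax=(fl-nl); ang=np.arctan2(ax[1],ax[0]); w=fl-fr; a2=np.arctan2(-w[0],w[1]); print('ang',np.degrees([ang,a2]))
    a=(ang*L+a2*W)/(L+W); ctr=(nl+fr)/2; print('zone',ctr,np.degrees(a)); return ctr,a
def top(q,z,ctr,a):
    P=np.array([at(c,o(p),z)[:2] for p in q]);m=P.mean(0)
    print('top',m,'sides',[round(np.linalg.norm(P[i]-P[i-1]),4) for i in range(4)])
    y=P[0]+P[3]-P[1]-P[2]; ya=np.arctan2(-y[0],y[1])
    r=np.array([[np.cos(a),np.sin(a)],[-np.sin(a),np.cos(a)]]); print('in zone',r@(m-ctr),'yaw rel',np.degrees(ya-a))
z=zone([(42,66),(170,41),(90,331)],.186,.088); top([(92,285),(170,265),(184,315),(105,335)],.162,*z)
z=zone([(499,175),(635,120),(579,367)],.141,.101); top([(616,325),(710,280),(733,325),(638,370)],.117,*z)
for n,p,z in(('jar',(185,290),.095),('cup',(617,283),.085),('green',(612,372),.1),('blue',(538,424),.1),('brush',(445,191),.01)): print(n,at(c,(p[0]*.64,p[1]*.64),z))
E
```

```text
len 0.18588360823742617 0.186 wid 0.08945580513700183 0.088
ang [11.29981752 11.58268057]
zone [0.58304961 0.13807095] 11.390664047189349
top [0.49031052 0.11635013] sides [np.float64(0.0312), np.float64(0.0483), np.float64(0.0314), np.float64(0.0488)]
in zone [-0.09520225 -0.00297725] yaw rel 3.2630890090034743
len 0.14159755467237933 0.141 wid 0.10132249216601992 0.101
ang [22.21763906 22.43939933]
zone [ 0.54480667 -0.18723308] 22.310191896856548
top [ 0.48025613 -0.2141387 ] sides [np.float64(0.0311), np.float64(0.0658), np.float64(0.0315), np.float64(0.0662)]
in zone [-0.06993236 -0.00038681] yaw rel 3.1930243235555538
jar [0.54375975 0.37798087 0.095     ]
cup [ 0.56164772 -0.40364544  0.085     ]
green [ 0.39994027 -0.38499254  0.1       ]
blue [ 0.3085895  -0.25161364  0.1       ]
brush [ 0.75235931 -0.09558911  0.01      ]
```

Request:
{"fn": "drive_tool", "kwargs": {
  "deltas": [
    {"hand": 0, "offset": [2, 5.3, 0], "angular": [0, 0, 0]},
    {"hand": 0, "offset": [4.1, 10.7, 0], "angular": [0, 0, 0]},
    {"hand": 0, "offset": [6.2, 16, 0], "angular": [0, 0, 0]},
    {"hand": 0, "offset": [8.2, 21.3, 0], "angular": [0, 0, 0]},
    {"hand": 0, "offset": [10.2, 26.6, 0], "angular": [0, 0, 0]},
    {"hand": 0, "offset": [12.3, 32, 0], "angular": [0, 0, 0]},
    {"hand": 0, "offset": [14.2, 37.2, 0], "angular": [0, 0, 0]},
    {"hand": 0, "offset": [14.2, 37.2, 0], "angular": [0, 0, 0]}
  ]
}}

```text
time: 1.15
tool_pos: [0.4233, -0.2385, 0.2311]
tcp_rot: [-3.067, -0.676, -0.0]
wrist_force: [0.3, -0.3, -0.9]
width: 0.002
```

```bash
python3 - <<'E'
from h import *
s=bot.read_state();print(s['time'],s['tool_pos'],s['tcp_rot'],s['width'])
f0=cv2.imread('pics/t0.png',0)
for i in range(2,8):
    a=snap('scene',f's{i}') if i==7 else None
    g=cv2.cvtColor(snap('top',f't{i}')['frame'],6)
    R=(slice(135,200),slice(180,240)); print(i,[np.round(cv2.phaseCorrelate(np.float64(f0[r]),np.float64(g[r]))[0],2) for r in (R,(slice(60,160),slice(0,90)))])
cv2.imwrite('pics/d.png',cv2.resize(a['frame'],(640,480)))
E
```

```text
1.15 [ 0.42333184 -0.23853117  0.2310631 ] [-3.06684629e+00 -6.76389501e-01 -3.56594363e-04] 0.0015270718443120336
2 [array([-0.02, -0.09]), array([-0.02,  0.03])]
3 [array([ 0.06, -0.05]), array([ 0.01, -0.02])]
4 [array([ 0.01, -0.03]), array([-0.  ,  0.02])]
5 [array([ 0.02, -0.01]), array([-0.02,  0.01])]
6 [array([-0.01, -0.09]), array([-0.06,  0.04])]
7 [array([ 0.04, -0.02]), array([-0.06, -0.04])]
```

View pics/d.png

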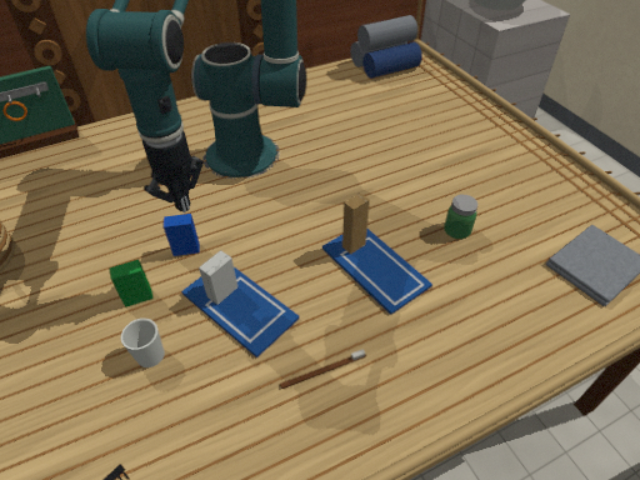

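No sway shows: both boards shifted by less than 0.1 px. The fingers are shut, at (185,207), behind the case top at (218,262). Cross-checking my estimates in the scene camera.

```bash
python3 - <<'E'
from h import *
c=ld('s7'); P=[[.4233,-.2385,.231],[.4803,-.2141,.117],[.4903,.1164,.162],[.5448,-.1872,.012],[.583,.138,.012]]
print(np.round(proj(c,P)*1.25,1))
E
```

```text
[[185.7 208. ]
 [215.2 260.1]
 [355.2 199.9]
 [243.7 306.7]
 [379.4 268.1]]
```

Request:
{"fn": "drive_tool", "kwargs": {
  "deltas": [
    {"hand": 0, "offset": [0, 0, -4.5], "angular": [0, 0, 0]},
    {"hand": 0, "offset": [0, 0, -9], "angular": [0, 0, 0]},
    {"hand": 0, "offset": [0, 0, -13], "angular": [0, 0, 0]},
    {"hand": 0, "offset": [0, 0, -13], "angular": [0, 0, 0]},
    {"hand": 0, "offset": [0.9, 0.4, -13], "angular": [0, 0, 0]},
    {"hand": 0, "offset": [1.8, 0.9, -13], "angular": [0, 0, 0]},
    {"hand": 0, "offset": [1.8, 0.9, -13], "angular": [0, 0, 0]}
  ]
}}

```text
time: 2.38
tool_pos: [0.4429, -0.2333, 0.1032]
tcp_rot: [3.067, 0.67, 0.004]
wrist_force: [-0.7, -0.4, -0.2]
width: -0.001
```

Request:
{"fn": "drive_tool", "kwargs": {
  "deltas": [
    {"hand": 0, "offset": [0.5, 0.24, 0], "angular": [0, 0, 0]},
    {"hand": 0, "offset": [0.9, 0.43, 0], "angular": [0, 0, 0]},
    {"hand": 0, "offset": [1.25, 0.6, 0], "angular": [0, 0, 0]},
    {"hand": 0, "offset": [1.6, 0.77, 0], "angular": [0, 0, 0]},
    {"hand": 0, "offset": [2.0, 0.96, 0], "angular": [0, 0, 0]},
    {"hand": 0, "offset": [2.3, 1.1, 0], "angular": [0, 0, 0]},
    {"hand": 0, "offset": [2.6, 1.25, 0], "angular": [0, 0, 0]},
    {"hand": 0, "offset": [2.6, 1.25, 0], "angular": [0, 0, 0]}
  ]
}}

```text
time: 3.38
tool_pos: [0.4668, -0.2203, 0.1013]
tcp_rot: [3.07, 0.669, 0.0]
wrist_force: [-0.3, -1.3, -0.2]
width: -0.002
```

```bash
python3 - <<'E'
from h import *
a=snap('scene','s8')['frame'][190:300,120:280]; b=snap('top','t8')['frame'][140:250,260:380]
cv2.imwrite('pics/e.png',np.hstack([cv2.resize(a,None,fx=2.7,fy=2.7,interpolation=2),cv2.resize(b,None,fx=2.7,fy=2.7,interpolation=2)]))
E
```

```text
(no output)
```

View pics/e.png

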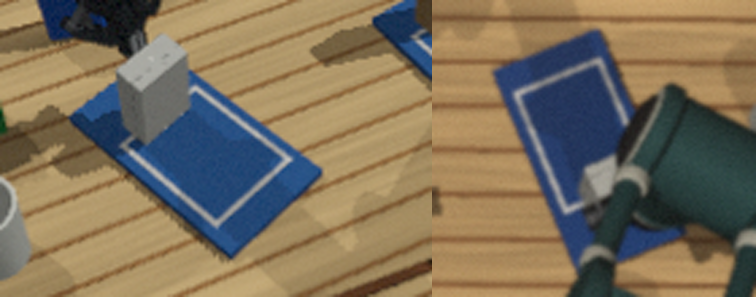

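The case is leaning forward from the fingers (pixels 120-190, 40-140 on the left), and its front foot edge is still inside the near line. I'll keep pushing.

Request:
{"fn": "drive_tool", "kwargs": {
  "deltas": [
    {"hand": 0, "offset": [0.3, 0.14, 0], "angular": [0, 0, 0]},
    {"hand": 0, "offset": [0.6, 0.29, 0], "angular": [0, 0, 0]},
    {"hand": 0, "offset": [0.9, 0.43, 0], "angular": [0, 0, 0]},
    {"hand": 0, "offset": [1.2, 0.57, 0], "angular": [0, 0, 0]},
    {"hand": 0, "offset": [1.5, 0.72, 0], "angular": [0, 0, 0]},
    {"hand": 0, "offset": [1.8, 0.86, 0], "angular": [0, 0, 0]},
    {"hand": 0, "offset": [2.1, 1.0, 0], "angular": [0, 0, 0]},
    {"hand": 0, "offset": [2.1, 1.0, 0], "angular": [0, 0, 0]}
  ]
}}

```text
time: 4.47
tool_pos: [0.4879, -0.2103, 0.1013]
tcp_rot: [3.069, 0.669, 0.0]
wrist_force: [0.8, -0.7, 0.2]
width: -0.001
```

```bash
python3 - <<'E'
from h import *
a=snap('scene','s9')['frame'][190:300,120:280]; b=snap('top','t9')['frame'][140:250,260:380]
cv2.imwrite('pics/f.png',np.hstack([cv2.resize(a,None,fx=2.7,fy=2.7,interpolation=2),cv2.resize(b,None,fx=2.7,fy=2.7,interpolation=2)]))
E
```

```text
(no output)
```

View pics/f.png

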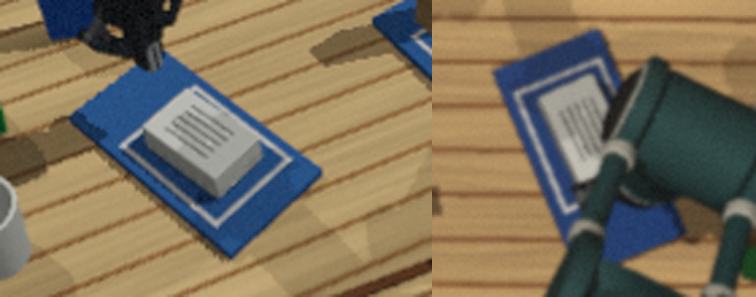

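The case now lies flat inside its outline (left panel about 145-260, 90-195). Next is the carton: up, across and turned 10 degrees.

Request:
{"fn": "drive_tool", "kwargs": {
  "deltas": [
    {"hand": 0, "offset": [-1, 0, 5], "angular": [0, 0, 0]},
    {"hand": 0, "offset": [-2, 2, 10], "angular": [0, 0, -1]},
    {"hand": 0, "offset": [-3, 7.5, 12.5], "angular": [0, 0, -4]},
    {"hand": 0, "offset": [-4, 13.5, 12.5], "angular": [0, 0, -7]},
    {"hand": 0, "offset": [-5, 19.5, 12.5], "angular": [0, 0, -10]},
    {"hand": 0, "offset": [-5.7, 25.5, 12.5], "angular": [0, 0, -10]},
    {"hand": 0, "offset": [-5.7, 31.1, 12.5], "angular": [0, 0, -10]},
    {"hand": 0, "offset": [-5.7, 31.1, 12.5], "angular": [0, 0, -10]}
  ]
}}

```text
time: 5.58
tool_pos: [0.4301, 0.1039, 0.2265]
tcp_rot: [-3.114, -0.408, -0.001]
wrist_force: [-0.4, -0.8, 0.0]
width: 0.003
```

```bash
python3 - <<'E'
from h import *
s=bot.read_state();print(s['tool_pos'],s['tcp_rot'])
a=snap('scene','s10')['frame'];b=snap('top','t10')['frame'][125:245,170:370]
cv2.imwrite('pics/g.png',cv2.resize(b,None,fx=4,fy=4,interpolation=2))
E
```

```text
[0.4300557  0.10390628 0.22646538] [-3.11405146e+00 -4.07908652e-01 -7.38499495e-04]
```

View pics/g.png

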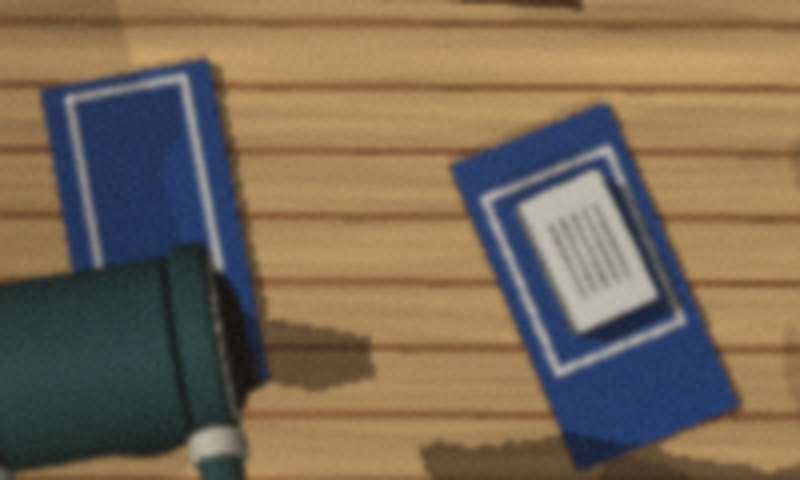

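Request:
{"fn": "drive_tool", "kwargs": {
  "deltas": [
    {"hand": 0, "offset": [0, 0, -4.5], "angular": [0, 0, 0]},
    {"hand": 0, "offset": [0, 0, -8.8], "angular": [0, 0, 0]},
    {"hand": 0, "offset": [0, 0, -8.8], "angular": [0, 0, 0]},
    {"hand": 0, "offset": [1, 0.26, -8.8], "angular": [0, 0, 0]},
    {"hand": 0, "offset": [2, 0.52, -8.8], "angular": [0, 0, 0]},
    {"hand": 0, "offset": [2.5, 0.65, -8.8], "angular": [0, 0, 0]},
    {"hand": 0, "offset": [2.5, 0.65, -8.8], "angular": [0, 0, 0]}
  ]
}}

```text
time: 6.55
tool_pos: [0.4568, 0.1074, 0.1392]
tcp_rot: [-3.116, -0.399, -0.002]
wrist_force: [-0.7, 0.6, 0.7]
width: 0.002
```

```bash
python3 - <<'E'
from h import *
c=ld('t10'); P=np.array([at(c,(170+(x+.5)/4-.5,125+(y+.5)/4-.5),.048)[:2] for x,y in[(517,205),(602,168),(660,295),(582,334)]])
a=np.radians(22.3);r=np.array([[np.cos(a),np.sin(a)],[-np.sin(a),np.cos(a)]]);Q=(P-[.5448,-.1872])@r.T;print(Q.round(4)); print('top',(Q[0]+Q[1])/2,'foot',(Q[2]+Q[3])/2)
p=np.array(bot.read_state()['tool_pos'][:2]);d=np.array([.967,.254]);e=np.array([.4748,.1123])-p;print(p,e@d,e[1]*d[0]-e[0]*d[1])
E
```

```text
[[ 0.0539  0.0358]
 [ 0.0558 -0.0327]
 [-0.0463 -0.0353]
 [-0.0512  0.0285]]
top [0.0548181  0.00156558] foot [-0.04875894 -0.00337778]
[0.45676238 0.1073679 ] 0.018695129592004464 0.00018778900075972198
```

The soap case measures well inside (top x 55, y 2 mm; foot x -49, y -3 mm). The fingers are within 0.2 mm of the carton's centre line.

Request:
{"fn": "drive_tool", "kwargs": {
  "deltas": [
    {"hand": 0, "offset": [0.4, 0.1, 0], "angular": [0, 0, 0]},
    {"hand": 0, "offset": [0.8, 0.21, 0], "angular": [0, 0, 0]},
    {"hand": 0, "offset": [1.1, 0.29, 0], "angular": [0, 0, 0]},
    {"hand": 0, "offset": [1.4, 0.37, 0], "angular": [0, 0, 0]},
    {"hand": 0, "offset": [1.7, 0.45, 0], "angular": [0, 0, 0]},
    {"hand": 0, "offset": [2.0, 0.52, 0], "angular": [0, 0, 0]},
    {"hand": 0, "offset": [2.3, 0.6, 0], "angular": [0, 0, 0]},
    {"hand": 0, "offset": [2.6, 0.68, 0], "angular": [0, 0, 0]}
  ]
}}

```text
time: 7.55
tool_pos: [0.4819, 0.114, 0.1383]
tcp_rot: [-3.116, -0.398, -0.0]
wrist_force: [0.5, 0.4, -1.1]
width: 0.002
```

Request:
{"fn": "drive_tool", "kwargs": {
  "deltas": [
    {"hand": 0, "offset": [0.3, 0.08, 0], "angular": [0, 0, 0]},
    {"hand": 0, "offset": [0.6, 0.16, 0], "angular": [0, 0, 0]},
    {"hand": 0, "offset": [0.9, 0.24, 0], "angular": [0, 0, 0]},
    {"hand": 0, "offset": [1.2, 0.31, 0], "angular": [0, 0, 0]},
    {"hand": 0, "offset": [1.5, 0.4, 0], "angular": [0, 0, 0]},
    {"hand": 0, "offset": [1.5, 0.4, 0], "angular": [0, 0, 0]},
    {"hand": 0, "offset": [1.5, 0.4, 0], "angular": [0, 0, 0]},
    {"hand": 0, "offset": [1.5, 0.4, 0], "angular": [0, 0, 0]}
  ]
}}

```text
time: 8.55
tool_pos: [0.4965, 0.1179, 0.1383]
tcp_rot: [-3.116, -0.398, 0.0]
wrist_force: [0.6, 0.4, 0.2]
width: -0.002
```

```bash
python3 - <<'E'
from h import *
a=snap('scene','s11')['frame']; cv2.imwrite('pics/i.png',cv2.resize(a[130:300,120:370],None,fx=3,fy=3,interpolation=2))
E
```

```text
(no output)
```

View pics/i.png

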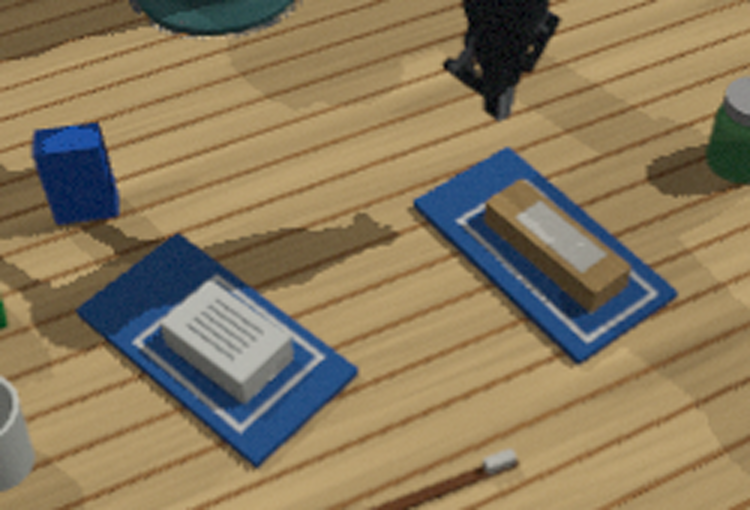

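Both lie flat: the case at (160-295, 280-400) and the carton at (485-630, 180-310), each within its strip. I'll back off and measure the carton from the top.

Request:
{"fn": "drive_tool", "kwargs": {
  "deltas": [
    {"hand": 0, "offset": [-2, 0, 4], "angular": [0, 0, 0]},
    {"hand": 0, "offset": [-3, -5, 9], "angular": [0, 0, 0]},
    {"hand": 0, "offset": [-4, -10, 9], "angular": [0, 0, 0]},
    {"hand": 0, "offset": [-5, -15, 9], "angular": [0, 0, 0]},
    {"hand": 0, "offset": [-5, -15, 9], "angular": [0, 0, 0]}
  ]
}}

```text
time: 9.22
tool_pos: [0.446, -0.0348, 0.2287]
tcp_rot: [3.116, 0.39, 0.001]
wrist_force: [0.7, 0.4, 0.0]
width: 0.002
```

```bash
python3 - <<'E'
from h import *
b=snap('top','t12')['frame'][125:245,170:370]
cv2.imwrite('pics/j.png',cv2.resize(b,None,fx=4,fy=4,interpolation=2))
E
```

```text
(no output)
```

View pics/j.png

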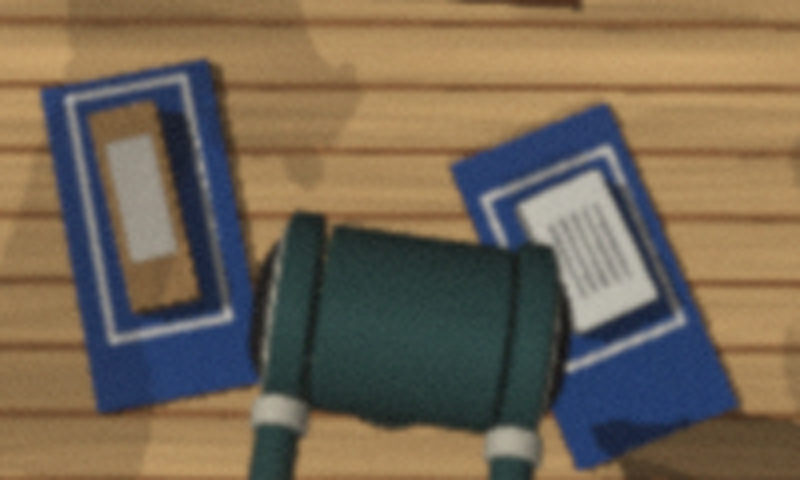

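The carton's top-face corners are at about (90,116), (156,101), (201,300) and (134,314), clear of the lines. I'll compute its position and hand in if the margins hold.

```bash
python3 - <<'E'
from h import *
c=ld('t12'); P=np.array([at(c,(170+(x+.5)/4-.5,125+(y+.5)/4-.5),.044)[:2] for x,y in[(90,116),(156,101),(201,300),(134,314)]])
a=np.radians(11.4);r=np.array([[np.cos(a),np.sin(a)],[-np.sin(a),np.cos(a)]]);Q=(P-[.583,.1381])@r.T
t,f=(Q[0]+Q[1])/2,(Q[2]+Q[3])/2;print('top',t,'foot',f,'len',np.linalg.norm(t-f))
if max(abs(t[0]),abs(f[0]))<.092 and max(abs(t[1]),abs(f[1]))<.018: bot.finish_job();print('handed in')
E
```

```text
top [0.0713399  0.00395189] foot [-0.07948777 -0.00141299] len 0.15092305663226804
the job is handed in; nothing more can be done
handed in
```

I tipped both items by pushing slowly near the top with the shut fingers. Both now lie flat inside their outlines. I backed the arm off and handed the job in at about 9.3 s of the 42 s allowed.

Positions below are in each board's own frame, measured from the top camera (calibration good to about 2 mm):

| Item | Top end x, y (mm) | Foot end x, y (mm) | Limits x, y (mm) |
|---|---|---|---|
| Soap case | 55, 2 | -49, -3 | ±73.5, ±21 |
| Carton | 71, 4 | -79, -1 | ±96, ±22 |

- **Heights:** I judged "lying flat" from the pictures and did not measure it. The carton's measured length of 151 mm against 150 mm supports it.
- **Jar, cup and toothbrush:** I kept the arm's path clear of them, and the wrist force stayed near zero after every move. I did not re-measure their positions at the end.
- **Sway:** I saw none. Repeated top pictures agreed to within 0.1 px.
- **Failed checks:** No check failed or disagreed.

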